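# Contact-test a synth module in the bench press

## Task

Test the white-topped module: lay it flat, knobs up, in the yellow-edged nest of the test press's tray, push the tray home under the bridge, then press the red plunger head down through its soft first stop to the firm second stop and hold it there for a second. Then let the plunger rise again and leave the module in the nest with the tray home. Never push on the press with more than 25 N, and do not disturb the other things on the bench.

Things in the scene. Friction and masses are not known exactly. Their poses are not given: they have to be found in the camera images.
- fixture: The test press, fixed: a dark base plate 250 x 130 x 16 mm with low rails (top 28 mm up), two posts and a blue bridge across it (36 mm along x, 145 mm along y, 84 to 112 mm above the bench). Origin: at bench height on the plunger's vertical axis, midway between the posts. x points the way the tray slides in (away from the robot, yaw up to 0.3 rad either way), z up.
- tray (a joint): Slide of the aluminium tray along the fixture's +x, in m: 0 fully out on the robot's side, 0.115 home against its rigid end stop. It starts 0 to 0.025 out of 0.115, has about 2 N of friction and stays where it is left.
- push_plate (a point): Top centre, on the outer (fixture -x) face, of the red upright plate at the tray's outer end: 10 mm thick along x, 44 mm wide along y, 24 to 66 mm above the bench. Push it along the fixture's +x, or pinch it across its thickness. It lies 85 mm from the nest's centre.
- nest_floor (a point): Centre of the nest's flat floor, 36 mm above the bench. The yellow edges round it rise 9 mm above the floor and flare outwards: about 1.7 mm of play at the foot and 4 mm at the top on each side of the module. It rides on the tray, 115 mm short of the plunger's axis when the tray is out, under the axis when home. x is the fixture's x; the module's length lies along it.
- nest (a joint): Downward travel of the sprung nest within the tray, in m: 0 up, 0.004 down on its firm stop (second stop). With the module in it, it gives way under a push of about 7 N and needs about 14 N to reach the stop.
- plunger (a joint): Downward travel of the plunger, m: 0 up. Soft return spring (it takes about 2 N at the top, 3 N at 12 mm). With the tray home and a module in the nest its foot meets the module after about 12 mm (soft first stop: the push needed jumps to about 10 N), then pushes the nest 4 mm down to the firm second stop, at about 16 mm and 17 N; beyond that the force climbs steeply.
- bridge_top (a point): Centre of the bridge's top face, on the plunger's axis, 112 mm above the bench. The plunger's round red head, 34 mm across and 12 mm thick with a flat top, stands above it on the stem. The head can be screwed up or down the stem: at rest its top is anywhere from 146 to 170 mm above the bench.
- module: The module to be tested, loose on the bench: a black box 64 mm (x) by 42 mm (y) by 28 mm high with a white top and two blue knobs 12 mm across and 7 mm high at x = +22 and -22 mm. 80 to 170 g. Origin: centre of the underside; z up. Either way round (half a turn) fits the nest. Its yaw is up to 0.4 rad.
- spare: A second module of the same size with an orange top and black knobs, loose on the bench; leave it alone. It may lie in either of the two modules' places. Origin: centre of the underside.
- spool: A blue reel 52 mm across and 32 mm high standing on the bench; leave it alone. Origin: centre of the underside.
- driver: A yellow-handled screwdriver 170 mm long lying on the bench to the left; leave it alone. Origin: its underside, near mid-length; x along the tool.
Not all that is in view belongs to the job. Leave any turquoise look-alike of the module alone.

How it is judged:
On the way, in this order (a step that is already met when the one before it is completed fails the run):
1. the white-topped module lies flat in the nest (x of module in the frame of nest_floor between -0.006 and 0.006 m and y of module in the frame of nest_floor between -0.006 and 0.006 m and z of module in the frame of nest_floor between -0.003 and 0.003 m and angle between module's own z axis and vertical below 0.08 rad and angle between the x axis of module and the x axis of fixture, either way round below 0.15 rad and contact force between the fingers and module below 0.1 N), for 0.2 s.
2. the tray is home (within 4 mm) with the module still in the nest (value of joint tray above 0.111 m and x of module in the frame of nest_floor between -0.006 and 0.006 m and y of module in the frame of nest_floor between -0.006 and 0.006 m and z of module in the frame of nest_floor between -0.003 and 0.003 m and angle between module's own z axis and vertical below 0.08 rad and angle between the x axis of module and the x axis of fixture, either way round below 0.15 rad), for 0.2 s.
3. the plunger is held down with the nest within 0.6 mm of its firm second stop for half a second, tray home (all of step 2 and value of joint plunger above 0.013 m and value of joint nest above 0.0034 m), for 0.5 s.
At the end, for the whole second after the job is handed in: The plunger is up again (within 2 mm), the nest is up (within 1 mm), the tray is home (within 4 mm), and the white-topped module lies still and flat in the nest (within 6 mm of its centre, 3 mm of its floor, 0.15 rad of its direction) (all of step 2 and value of joint plunger below 0.002 m and value of joint nest below 0.001 m and linear speed of module below 0.01 m/s); the robot touches nothing.
It fails at once if the robot pushes on the test press (plunger, tray or frame) with more than 25 N (contact force between any of the fingers, the arm and fixture above 25 N).
It fails at once if the orange-topped module is moved by more than 20 mm (distance of spare from where it was at the start of the episode above 0.02 m).
It fails at once if the reel is moved by more than 20 mm (distance of spool from where it was at the start of the episode above 0.02 m).
It fails at once if the screwdriver is moved by more than 20 mm (distance of driver from where it was at the start of the episode above 0.02 m).
It also fails if it takes over 72 s, if anything falls off the work surface, if the arm or the gripper's body presses on something with over 40 N, if the wrist force passes 120 N, or if a joint passes its speed limit or range.

## Robot

A 7-joint arm with a two-finger parallel gripper is mounted at the origin on the work surface. World frame = base frame: x ahead of the robot, y to its left, z up, the work surface at z = 0. Lengths are in m, angles in rad, forces in N, time in s.
With the tool pointing down it reaches from about 0.4 to 0.9 m from the base axis. Payload 5.6 kg.
Tool frame: the origin (TCP) lies on the centre line of the jaws, within the pads' length; the fingertips stand 11 mm ahead of it and the grasp point (between the pads) lies 8 mm behind it; z points along the fingers, y is the line along which they close (so a half turn about z gives the same grasp; the last joint's range is limited). The gripper opens to 92 mm and grips with 3 to 60 N. Pads are 20 mm wide; open, the fingers measure 128 mm over their backs; the gripper's body (75 mm by 189 mm) begins 69 mm behind the grasp point.
Start: joints at [1.181, 0.468, -0.012, 1.603, 0.006, 1.071, -0.056], TCP at [0.221, -0.611, 0.226] pointing down, gripper open.
Joint ranges: [-2.53, 2.53], [-0.31, 2.02], [-1.57, 1.55], [0.28, 2.44], [-1.29, 4.43], [0.15, 1.84], [-2.92, 2.92]. Speed limits (rad/s): [2.57, 2.57, 3.14, 3.14, 3.14, 3.14, 3.14].

## Interface

Orientations are given as a unit quaternion [w, x, y, z].
In Python, from workcell import manip, imaging, order gives the robot as it stands. The module is installed in compiled form; this text tells all that it offers.
- The arm moves only by the tool play_rows, never from a script. Its argument "increments" is text: rows parted by semicolons, each of 6 numbers parted by spaces: the shift along the tool's x, y, z in units of 30 mm (1.0 is 30 mm), then the turn, a rotation vector about the tool's x, y, z in units of 5 degrees (1.0 is 5 degrees). A call has 1 to 5 rows; each row shifts and turns the commanded pose from where the row before left it, along the tool's axes as they then stand; what a row does not reach is not made up. A row lasts 1/8 s, in which the tool goes at most 62.5 mm and 10.7 degrees, less where a joint would pass 70% of its speed; a pose out of reach is approached as far as the arm can. A call is refused whole if a number of a shift passes 1 or a number of a turn 1, either way. A call with a gripper value outside its range is refused whole. "gripper" is the finger opening in mm, from 0 to 91.9, set as the call begins (left out, the last holds). The fingers move at their own pace and stop on an object; the grip force is fixed at half the most. Time passes only in rows, so rows that do not move let the fingers close. It gives the time, the measured TCP pose, the force, the opening and the grip force at its end, in the units of the state.
- manip.state(): the state, without advancing time (a new reading comes with each control period).
- imaging.snapshot(name): name is "scene" or "top" or "wrist"; returns the picture (480x640x3 uint8, red, green, blue); there is no depth.
- imaging.camera_model(name): a dict with "mtx" (3x3 intrinsics, pixels), "distortion" ([k1, k2, p1, p2, k3] as OpenCV has them; the pictures are not rectified), "rvec" (rotation vector, rad) and "tvec" (3), from world to camera coordinates, as OpenCV has them. Camera axes: x right, y down, z forward; pixel columns grow to the right and rows downward; lengths in m; the calibration is good to about 2 mm. A picture is of the moment at which its call begins: read the wrist's pose just before it. camera_model takes no time and is no camera call; for the wrist camera it gives the pose at the moment of the call.
- order.finish_job(): hands the job in; it is judged then, once.
The state is a dict: "clock": time; "joint_pos": joint angles; "joint_velocities": joint speeds; "joint_efforts": joint torques, N m; "ee_pos": TCP position; "eef_rot": TCP orientation; "ft_force": force on the tool from outside, world axes, zero at the start; "ft_torque": the same for the moment, N m; "finger_gap": opening from 0.0 (shut) to 1.0 (fully open); "gripper_force": force on a finger pad.
Only numpy, scipy, OpenCV 4.12 (cv2) and the standard library are available. Lean on these libraries where they do the work, as an engineer would, in place of code of your own. Each camera call takes 0.05 s, during which the arm holds its last target. There are 200 camera calls.

## Working session

There is one attempt and no reset: what is moved stays moved. The work goes in short steps, Python scripts to look and compute and a tool call to move; the robot and the scene stay as the last step left them, time stands still between calls to the robot, and variables do not carry over. Pictures are saved under pics/ and viewed, at most 10 in all, crops included, and the job is handed in when it is done.

Besides the shell and the picture viewer there is one more tool, called by a JSON object that holds its "fn" and its "kwargs". play_rows: Moves the arm, as the interface text tells. Its arguments: {"type":"object","properties":{"increments":{"type":"string"},"gripper":{"type":"number"}},"required":["increments"]}

```bash
mkdir -p pics; cat > h.py <<'E'
import numpy as np, cv2
from workcell import manip, imaging, order
def cam(n):
    m=imaging.camera_model(n); R=cv2.Rodrigues(np.array(m["rvec"],float))[0]
    return np.array(m["mtx"],float),np.array(m["distortion"],float),R,np.array(m["tvec"],float).ravel()
def ray(c,uv):
    K,D,R,t=c; p=cv2.undistortPoints(np.array(uv,float).reshape(-1,1,2),K,D).reshape(-1,2)
    d=np.c_[p,np.ones(len(p))]@R; return -R.T@t, d/np.linalg.norm(d,axis=1)[:,None]
def plane(c,uv,z):
    o,d=ray(c,uv); return o+d*((z-o[2])/d[:,2])[:,None]
def tri(rs):
    A=0;b=0
    for o,d in rs:
        P=np.eye(3)-np.outer(d,d); A=A+P; b=b+P@o
    return np.linalg.solve(A,b)
def proj(c,X):
    K,D,R,t=c; return cv2.projectPoints(np.array(X,float).reshape(-1,1,3),R,t,K,D)[0].reshape(-1,2)
def snap(n,f=None):
    c=cam(n); im=imaging.snapshot(n)
    if f: cv2.imwrite(f,im[:,:,::-1])
    return c,im
E
python3 - <<'E'
from h import *
a=[snap(n,f'pics/{n}0.png') for n in('scene','top')]
for c,_ in a: print(-c[2].T@c[3], c[2][2], c[0][0,0])
print(manip.state())
E
```

```text
[ 1.32188745 -0.02387646  1.06938711] [-0.59260732  0.07459457 -0.80203006] 542.2321353746779
[0.48640315 0.05286796 1.28825163] [ 0.10051336 -0.01057407 -0.99487952] 533.8068070035844
{'clock': 0.1, 'joint_pos': array([ 1.18099745,  0.46829319, -0.01162396,  1.60349107,  0.00599069,
        1.07142075, -0.05628329]), 'joint_velocities': array([ 0.00047415, -0.00057482, -0.00034209, -0.00262462,  0.00055383,
        0.00141688, -0.00061982]), 'joint_efforts': array([ 1.89892540e-03, -5.21640229e+01, -1.19576519e-02, -2.44365138e+01,
       -5.67513099e-02,  1.41322589e-02,  4.88474643e-05]), 'ee_pos': array([ 0.22071213, -0.61085335,  0.22474971]), 'eef_rot': array([-7.67175755e-04,  9.85006536e-01,  1.72515222e-01, -1.83485960e-04]), 'ft_force': array([ 0.43052292,  0.441017  , -0.1855362 ]), 'ft_torque': array([ 0.02123844, -0.03883691, -0.08923751]), 'gripper_force': 0.0, 'finger_gap': 0.9963063619650434}
```

View pics/scene0.png

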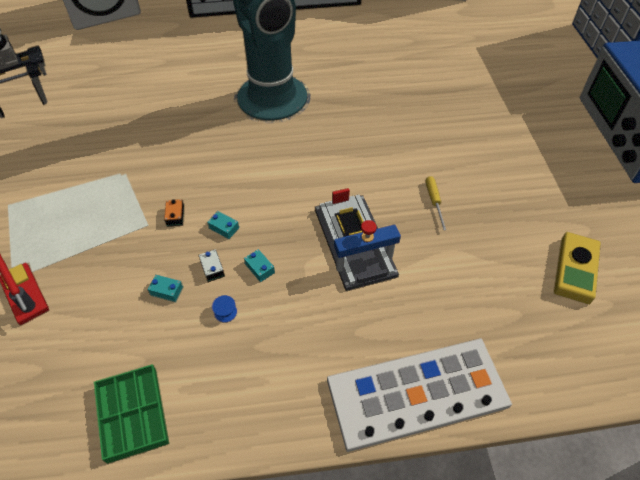

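View pics/top0.png

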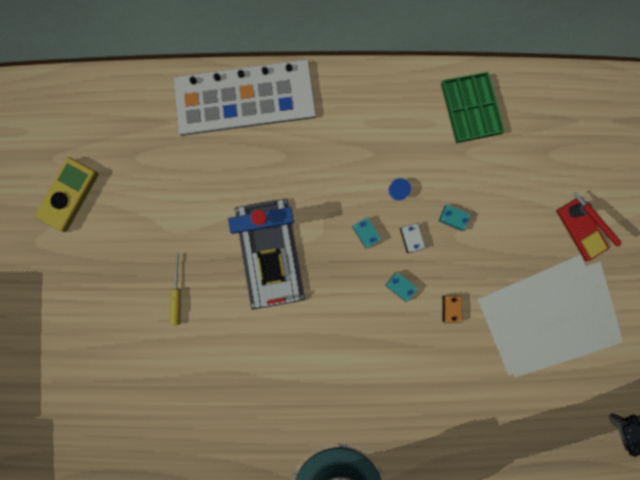

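```bash
cat > m.py <<'E'
from h import *
def mod(im,win,white=True):
    x0,y0,x1,y1=win; s=im[y0:y1,x0:x1]; h=cv2.cvtColor(s,cv2.COLOR_RGB2HSV)
    m=((h[...,1]<60)&(h[...,2]>120)).astype(np.uint8)
    n,l,st,ce=cv2.connectedComponentsWithStats(m); i=1+np.argmax(st[1:,4])
    cn=cv2.findContours((l==i).astype(np.uint8),cv2.RETR_EXTERNAL,cv2.CHAIN_APPROX_NONE)[0][0]
    hull=cv2.convexHull(cn); r=cv2.minAreaRect(hull)
    return np.array(r[0])+[x0,y0], cv2.boxPoints(r)+[x0,y0], st[i,4]
def blob(im,win,lo,hi):
    x0,y0,x1,y1=win; h=cv2.cvtColor(im[y0:y1,x0:x1],cv2.COLOR_RGB2HSV)
    m=cv2.inRange(h,np.array(lo),np.array(hi))
    n,l,st,ce=cv2.connectedComponentsWithStats(m)
    return [(ce[i]+[x0,y0],st[i,4],st[i,:4]) for i in range(1,n) if st[i,4]>12]
E
python3 - <<'E'
from m import *
S=cv2.imread('pics/scene0.png')[:,:,::-1];T=cv2.imread('pics/top0.png')[:,:,::-1]
cs,ct=cam('scene'),cam('top')
a=mod(S,(190,240,235,290));b=mod(T,(393,215,433,262))
print(a,b)
o1,d1=ray(cs,a[0]);o2,d2=ray(ct,b[0]);print('white',tri([(o1,d1[0]),(o2,d2[0])]))
print(plane(ct,b[1],.028).round(4))
for n,im,w in(('s',S,(315,180,405,260)),('t',T,(220,195,310,310))):
  print(n,'red',blob(im,w,(0,150,90),(8,255,255)), blob(im,w,(172,150,90),(180,255,255)))
  print(n,'yel',blob(im,w,(20,120,90),(35,255,255)))
crop=np.hstack([cv2.resize(x,(400,400),interpolation=cv2.INTER_CUBIC) for x in(T[170:330,340:500],S[190:310,140:260])])
cv2.imwrite('pics/crop1.png',crop[:,:,::-1])
E
```

```text
(array([210.35616493, 261.61643791]), array([[197.78082228, 254.08219242],
       [214.8767128 , 247.67123127],
       [222.93150711, 269.15068436],
       [205.83561707, 275.56164551]]), np.int32(360)) (array([412.89189148, 237.14864922]), array([[400.92432165, 226.25405312],
       [416.66486549, 221.41081047],
       [424.85946083, 248.04324341],
       [409.11891747, 252.88648987]]), np.int32(396))
white [ 0.60319194 -0.18567809  0.02895707]
[[ 0.6297 -0.1582  0.028 ]
 [ 0.641  -0.1965  0.028 ]
 [ 0.5769 -0.2142  0.028 ]
 [ 0.5658 -0.1761  0.028 ]]
s red [(array([340.42105263, 191.22807018]), np.int32(57), array([18,  8, 17,  7], dtype=int32)), (array([368.55479452, 226.26712329]), np.int32(146), array([46, 41, 16, 13], dtype=int32))] []
s yel [(array([346.21621622, 210.02702703]), np.int32(37), array([25, 28, 13,  5], dtype=int32)), (array([360.11111111, 216.61111111]), np.int32(18), array([43, 31,  5, 11], dtype=int32)), (array([340.03225806, 222.77419355]), np.int32(31), array([22, 35,  7, 17], dtype=int32)), (array([354.47619048, 232.42857143]), np.int32(21), array([34, 51, 13,  4], dtype=int32))]
t red [(array([258.36619718, 216.61267606]), np.int32(142), array([33, 15, 12, 14], dtype=int32)), (array([276.25      , 300.38888889]), np.int32(36), array([ 48, 103,  17,   5], dtype=int32))] [(array([254.25  , 219.8125]), np.int32(16), array([32, 18,  9, 12], dtype=int32))]
t yel [(array([267.63333333, 250.76666667]), np.int32(30), array([41, 54, 14,  4], dtype=int32)), (array([281.07692308, 264.25641026]), np.int32(39), array([59, 60,  5, 20], dtype=int32)), (array([272.73333333, 281.73333333]), np.int32(15), array([47, 86, 13,  3], dtype=int32))]
```

View pics/crop1.png

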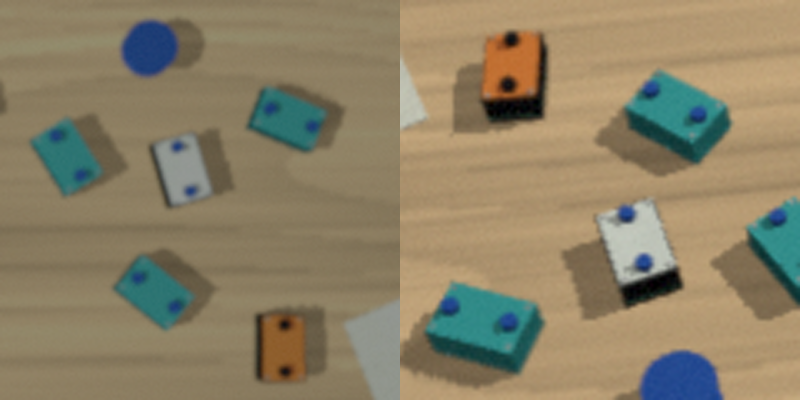

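Candidates (top view px): white top with blue knobs (413,237); turquoise (367,233), (456,217) and (402,286); orange top with black knobs (452,308). The one at (413,237) is the target, since only it has a white top with blue knobs, and the crop confirms this. I'll move above it.

{"fn": "play_rows", "kwargs": {"increments": "1 -0.53 0 0 0 0;1 -0.53 0 0 0 0;1 -0.53 0 0 0 0;1 -0.53 0 0 0 0;1 -0.53 0 0 0 0"}}

```text
clock: 0.72
ee_pos: [0.3354, -0.4845, 0.2252]
eef_rot: [-0.0, 0.985, 0.172, -0.0]
ft_force: [0.6, 0.4, -0.2]
finger_gap: 0.998
gripper_force: 0.0
```

{"fn": "play_rows", "kwargs": {"increments": "1 -0.53 0 0 0 0;1 -0.53 0 0 0 0;1 -0.53 0 0 0 0;1 -0.53 0 0 0 0;1 -0.53 0 0 0 0"}}

```text
clock: 1.35
ee_pos: [0.4494, -0.3588, 0.2252]
eef_rot: [-0.0, 0.985, 0.173, -0.0]
ft_force: [0.6, 0.1, -0.8]
finger_gap: 1.002
gripper_force: 0.0
```

{"fn": "play_rows", "kwargs": {"increments": "1 -0.53 0 0 0 0;1 -0.53 0 0 0 0;1 -0.53 0 0 0 0;0 0 0 0 0 0.85;0 0 0 0 0 0"}}

```text
clock: 1.98
ee_pos: [0.5173, -0.2841, 0.2251]
eef_rot: [-0.0, 0.991, 0.137, -0.0]
ft_force: [0.8, -0.1, 0.1]
finger_gap: 1.0
gripper_force: 0.0
```

```bash
cat >> h.py <<'E'
from scipy.spatial.transform import Rotation as Ro
def togo(xyz,yaw=None,s=None):
    s=s or manip.state(); q=s["eef_rot"]; R=Ro.from_quat([q[1],q[2],q[3],q[0]])
    d=R.inv().apply(np.array(xyz)-s["ee_pos"])/0.03
    out=[d.round(2)]
    if yaw is not None:
        a=(yaw+np.pi/2)%np.pi-np.pi/2
        c=min([a-np.pi,a,a+np.pi],key=lambda v:abs(v-np.arctan2(*R.as_matrix()[[1,0],0])))
        T=Ro.from_matrix([[np.cos(c),np.sin(c),0],[np.sin(c),-np.cos(c),0],[0,0,-1]])
        out.append(((R.inv()*T).as_rotvec(degrees=True)/5).round(2))
    return out
E
python3 - <<'E'
from m import *
st=manip.state(); c,im=snap('wrist','pics/w1.png')
print(st['clock'],st['ee_pos'],st['joint_pos'].round(2),st['ft_force'], -c[2].T@c[3], c[2][2])
print(proj(c,[.603,-.186,.028]), togo([.603,-.186,.2],.272))
np.savez('w1.npz',K=c[0],D=c[1],R=c[2],t=c[3])
S=cv2.imread('pics/scene0.png')[:,:,::-1];T=cv2.imread('pics/top0.png')[:,:,::-1]
cs,ct=cam('scene'),cam('top')
for a,b in(((340.4,191.2),(276.2,300.4)),((368.5,226.3),(256.8,217))):
  o1,d1=ray(cs,a);o2,d2=ray(ct,b);print(tri([(o1,d1[0]),(o2,d2[0])]))
E
```

```text
1.975 [ 0.51731204 -0.28408866  0.22510188] [ 0.57  0.38 -0.16  1.75  0.07  1.02 -0.91] [ 0.77110392 -0.14142194  0.07723539] [ 0.58986577 -0.26273047  0.38367359] [-0.25691301 -0.07100163 -0.96382284]
[[234.34781111  84.79693562]] [array([ 3.65, -2.39,  0.84]), array([-0.  ,  0.01,  0.02])]
[0.4587698  0.1385329  0.06206871]
[0.63933799 0.17105451 0.14926449]
```

View pics/w1.png

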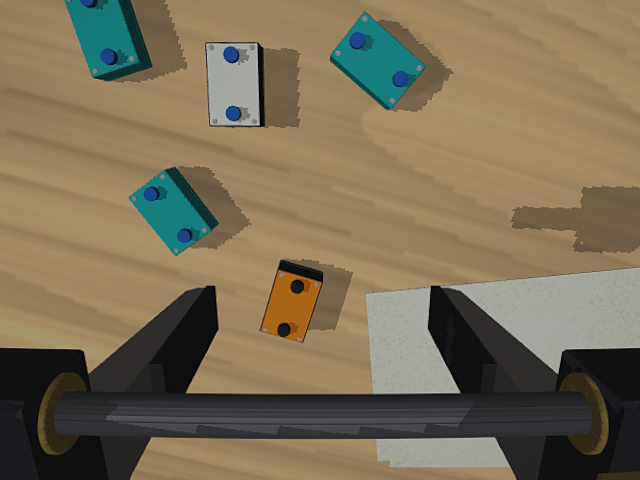

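The wrist view shows the white module at (235,85), nearly aligned with the jaws. The turquoise ones are at (110,35), (378,60) and (173,211), and the orange one is at (292,302). I'll move closer and measure it from two wrist positions.

{"fn": "play_rows", "kwargs": {"increments": "0.9 -0.8 0 0 0 0;0.9 -0.8 0 0 0 0;0 -0.8 0 0 0 0;0 0 0 0 0 0", "gripper": 65}}

```text
clock: 2.52
ee_pos: [0.549, -0.1993, 0.2255]
eef_rot: [-0.0, 0.991, 0.137, -0.001]
ft_force: [0.1, -1.0, 0.6]
finger_gap: 0.706
gripper_force: 0.0
```

```bash
python3 - <<'E'
from m import *
A=cv2.imread('pics/w1.png')[:,:,::-1]; z=np.load('w1.npz'); c1=tuple(z[k] for k in 'KDRt')
c2,B=snap('wrist','pics/w2.png')
p=proj(c2,[.603,-.186,.028])[0].astype(int); print(p)
a=mod(A,(195,30,280,140)); b=mod(B,(max(0,p[0]-70),max(0,p[1]-80),p[0]+70,p[1]+80)); print(a,b)
o1,d1=ray(c1,a[0]);o2,d2=ray(c2,b[0]);X=tri([(o1,d1[0]),(o2,d2[0])]);print(X)
for c,m in((c1,a),(c2,b)):
  q=plane(c,m[1],.028); print(q.mean(0)); e=[q[1]-q[0],q[2]-q[1]]; print([(np.hypot(*v[:2]),np.arctan2(v[1],v[0])) for v in e])
print(manip.state()['ee_pos'])
E
```

```text
[326 152]
(array([232.56497192,  83.51403046]), array([[205.83992195,  43.03742218],
       [256.62578201,  41.39916992],
       [259.2900238 , 123.99063873],
       [208.50416183, 125.62889099]]), np.int32(3539)) (array([325.49999237, 151.99998474]), array([[300.99999619, 189.99997711],
       [300.99999619, 113.99999237],
       [349.99998474, 113.99999237],
       [349.99998474, 189.99997711]]), np.int32(3373))
[ 0.6035304  -0.18493642  0.03030268]
[ 0.60302403 -0.18446533  0.028     ]
[(np.float64(0.03969066259284401), np.float64(-1.2784438133340628)), (np.float64(0.06233071742847204), np.float64(-2.8677362041223686))]
[ 0.60287867 -0.18516471  0.028     ]
[(np.float64(0.06133463034304768), np.float64(0.2625732824800069)), (np.float64(0.0393482064752332), np.float64(-1.2957336202455305))]
[ 0.5490372  -0.20110519  0.22564937]
```

```bash
python3 -c "
from h import *
print(togo([.603,-.185,.1],.27),togo([.603,-.185,.023],.27))"
```

```text
[array([ 1.88, -0.03,  4.19]), array([0.01, 0.01, 0.03])] [array([ 1.88, -0.04,  6.75]), array([0.01, 0.01, 0.03])]
```

{"fn": "play_rows", "kwargs": {"increments": "0.94 -0.02 0.8 0 0 0;0.94 -0.02 0.8 0 0 0;0 0 0.9 0 0 0;0 0 0.9 0 0 0;0 0 0 0 0 0"}}

```text
clock: 3.2
ee_pos: [0.6018, -0.1861, 0.1214]
eef_rot: [-0.0, 0.991, 0.135, -0.002]
ft_force: [0.8, 0.2, 0.4]
finger_gap: 0.707
gripper_force: 0.0
```

```bash
python3 - <<'E'
from h import *
print(togo([.603,-.185,.023],.27),manip.state()['ee_pos'])
E
```

```text
[array([ 0.06, -0.02,  3.28]), array([-0.02,  0.05,  0.  ])] [ 0.60177008 -0.18608297  0.1214451 ]
```

{"fn": "play_rows", "kwargs": {"increments": "0.06 -0.02 0.8 0 0 0;0 0 0.8 0 0 0;0 0 0.8 0 0 0;0 0 0.5 0 0 0;0 0 0.35 0 0 0"}}

```text
clock: 3.82
ee_pos: [0.606, -0.184, 0.0263]
eef_rot: [0.0, 0.991, 0.135, 0.0]
ft_force: [0.1, 0.7, -0.0]
finger_gap: 0.707
gripper_force: 0.0
```

{"fn": "play_rows", "kwargs": {"increments": "0 0 0 0 0 0;0 0 0 0 0 0;0 0 0 0 0 0;0 0 0 0 0 0;0 0 0 0 0 0", "gripper": 25}}

```text
clock: 4.45
ee_pos: [0.6064, -0.1834, 0.027]
eef_rot: [0.0, 0.991, 0.136, 0.001]
ft_force: [0.0, -1.2, 5.4]
finger_gap: 0.454
gripper_force: 30.0
```

{"fn": "play_rows", "kwargs": {"increments": "0 0 -0.5 0 0 0;0 0 -1 0 0 0;0 0 -1 0 0 0;0 0 -1 0 0 0;0 0 -1 0 0 0"}}

```text
clock: 5.08
ee_pos: [0.6051, -0.1827, 0.1624]
eef_rot: [-0.0, 0.991, 0.136, -0.0]
ft_force: [0.2, -0.6, -1.6]
finger_gap: 0.457
gripper_force: 30.0
```

{"fn": "play_rows", "kwargs": {"increments": "0 0 -1 0 0 0.5;0 0 -1 0 0 0.5;0 0 0 0 0 0"}}

```text
clock: 5.45
ee_pos: [0.6068, -0.1832, 0.2238]
eef_rot: [0.001, 0.996, 0.093, 0.002]
ft_force: [0.7, -0.4, -1.9]
finger_gap: 0.457
gripper_force: 30.0
```

```bash
python3 -c "
from h import *
print(togo([.463,.14,.22],.18),manip.state()['ft_force'])"
```

```text
[array([ -2.72, -11.47,   0.09]), array([ 0.02, -0.05,  0.07])] [ 0.69294278 -0.39817077 -1.90077778]
```

{"fn": "play_rows", "kwargs": {"increments": "-0.23 -0.96 0 0 0 0;-0.23 -0.96 0 0 0 0;-0.23 -0.96 0 0 0 0;-0.23 -0.96 0 0 0 0;-0.23 -0.96 0 0 0 0"}}

```text
clock: 6.08
ee_pos: [0.5435, -0.0469, 0.2194]
eef_rot: [-0.0, 0.996, 0.093, -0.001]
ft_force: [-0.5, -0.0, -2.5]
finger_gap: 0.453
gripper_force: 30.0
```

{"fn": "play_rows", "kwargs": {"increments": "-0.23 -0.96 0 0 0 0;-0.23 -0.96 0 0 0 0;-0.23 -0.96 0 0 0 0;-0.23 -0.96 0 0 0 0;-0.23 -0.96 0 0 0 0"}}

```text
clock: 6.7
ee_pos: [0.4831, 0.0879, 0.2196]
eef_rot: [0.0, 0.996, 0.093, -0.001]
ft_force: [0.4, -0.1, -1.3]
finger_gap: 0.453
gripper_force: 30.0
```

{"fn": "play_rows", "kwargs": {"increments": "-0.23 -0.96 0 0 0 0;-0.23 -0.96 0 0 0 0;0 0 0 0 0 0;0 0 0 0 0 0"}}

```text
clock: 7.2
ee_pos: [0.4603, 0.1404, 0.2202]
eef_rot: [0.0, 0.996, 0.092, -0.001]
ft_force: [-0.1, 0.5, -2.2]
finger_gap: 0.451
gripper_force: 30.0
```

```bash
python3 - <<'E'
from m import *
print(togo([.463,.14,.22],.18),manip.state()['ee_pos'])
c,im=snap('wrist','pics/w3.png'); np.savez('w3.npz',K=c[0],D=c[1],R=c[2],t=c[3])
print(proj(c,[[.542,.154,.036],[.459,.1385,.066],[.639,.171,.15]]))
print(blob(im,(0,0,640,480),(20,120,90),(35,255,255)))
print(blob(im,(0,0,640,480),(0,150,60),(8,255,255)))
E
```

```text
[array([0.09, 0.03, 0.01]), array([0.01, 0.02, 0.06])] [0.4602697  0.14036446 0.22020705]
[[ 326.22544026  117.88465874]
 [ 326.27623245  233.00765787]
 [ 330.9537402  -101.70174208]]
[(array([327.35960591,  73.81527094]), np.int32(406), array([304,  69,  47,  10], dtype=int32)), (array([291.37370242, 124.16608997]), np.int32(289), array([289,  89,   5,  69], dtype=int32)), (array([359.31716418, 124.19589552]), np.int32(536), array([354,  91,  11,  68], dtype=int32)), (array([ 43.65896907, 184.65938144]), np.int32(2425), array([ 30, 135,  30, 100], dtype=int32)), (array([325.49201278, 172.20766773]), np.int32(313), array([303, 169,  44,   8], dtype=int32)), (array([458.49776453, 410.55588674]), np.int32(671), array([443, 376,  25,  82], dtype=int32)), (array([182.08945687, 429.22044728]), np.int32(313), array([179, 391,  11,  67], dtype=int32))]
[(array([323.51865332, 227.54595086]), np.int32(1099), array([296, 217,  57,  21], dtype=int32))]
```

View pics/w3.png

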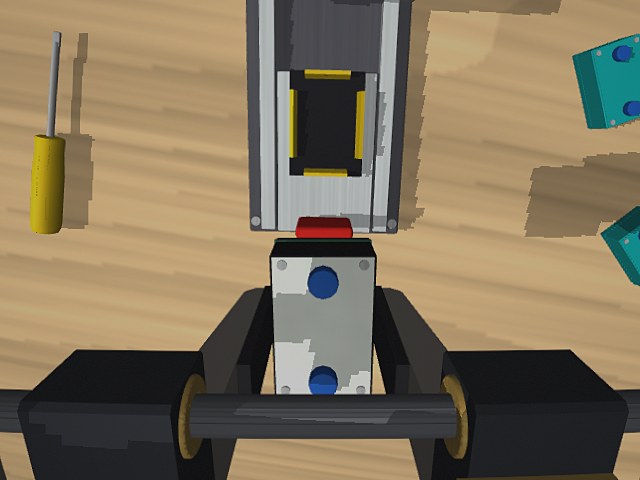

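The view shows the nest framed by yellow edges: top (327,74), bottom (325,172), left (291,124), right (359,124). The red plate is at (324,228), and the held module's knobs are at (323,281) and (323,380). Next I'll take a second view for height and centre.

{"fn": "play_rows", "kwargs": {"increments": "0.9 0.8 0 0 0 0;0 0 0 0 0 0;0 0 0 0 0 0"}}

```text
clock: 7.62
ee_pos: [0.4911, 0.1221, 0.2206]
eef_rot: [-0.0, 0.996, 0.092, -0.001]
ft_force: [0.5, 0.0, -1.2]
finger_gap: 0.455
gripper_force: 30.0
```

```bash
cat > n.py <<'E'
from m import *
def nest(c,im,X=(.542,.154,.036)):
    p=proj(c,X)[0]; x0,y0=int(max(0,p[0]-90)),int(max(0,p[1]-80))
    h=cv2.cvtColor(im[y0:y0+160,x0:x0+180],cv2.COLOR_RGB2HSV); m=cv2.inRange(h,(20,120,60),(35,255,255))
    n,l,st,ce=cv2.connectedComponentsWithStats(m)
    idx=sorted(sorted(range(1,n),key=lambda i:-st[i,4])[:4],key=lambda i:ce[i][1])
    t,b=idx[0],idx[3]; L,Rr=sorted(idx[1:3],key=lambda i:ce[i][0])
    def edge(i,axis,f):
        y,x=np.nonzero(l==i); k,v=(y,x) if axis==0 else (x,y)
        u=np.unique(k); u=u[3:-3]; w=np.array([f(v[k==q]) for q in u])+(.5 if f is np.max else -.5)
        P=np.polyfit(u,w,1); 
        g=np.abs(np.polyval(P,u)-w)<1.5; P=np.polyfit(u[g],w[g],1); return P  # v = P(u)
    l_,r_=edge(L,0,np.max),edge(Rr,0,np.min); t_,b_=edge(t,1,np.max),edge(b,1,np.min)
    def x(vl,hl):  # x=a*y+b ; y=c*x+d
        a,bb=vl;cc,d=hl; X=(a*d+bb)/(1-a*cc); return [X+x0,cc*X+d+y0]
    return np.array([x(l_,t_),x(r_,t_),x(r_,b_),x(l_,b_)])
E
python3 - <<'E'
from n import *
A=cv2.imread('pics/w3.png')[:,:,::-1]; z=np.load('w3.npz'); c1=tuple(z[k] for k in 'KDRt')
st=manip.state(); c2,B=snap('wrist','pics/w4.png')
a,b=nest(c1,A),nest(c2,B); print(a.round(1),b.round(1))
r1,r2=ray(c1,a),ray(c2,b)
P=np.array([tri([(r1[0],r1[1][i]),(r2[0],r2[1][i])]) for i in range(4)]); print(P.round(4),P.mean(0))
for c,m in((c1,a),(c2,b)):
  q=plane(c,m,.036); v=(q[0]+q[1]-q[2]-q[3]);w=q[1]+q[2]-q[0]-q[3]; print(q.mean(0),np.arctan2(v[1],v[0]),np.hypot(*v[:2])/2,np.hypot(*w[:2])/2)
# held module via knobs
for c,im in((c1,A),(c2,B)):
  k=blob(im,(230,240,420,420),(105,120,60),(125,255,255)); k=[x for x in k if x[1]>300]; print([(x[0].round(1),x[1]) for x in k])
q=st["eef_rot"];R=Ro.from_quat([q[1],q[2],q[3],q[0]]);print('tool',st["ee_pos"])
k=[x[0] for x in blob(B,(230,240,420,420),(105,120,60),(125,255,255)) if x[1]>300]
W=plane(c2,k,st["ee_pos"][2]+.006); print(R.inv().apply(W-st["ee_pos"]).round(4), W.mean(0))
E
```

```text
[[296.5  78.3]
 [356.7  78.8]
 [353.8 169.2]
 [296.5 167. ]] [[267.5 115.3]
 [325.8 115.9]
 [323.9 201.5]
 [267.5 201.5]]
[[0.5668 0.1817 0.0315]
 [0.5744 0.1365 0.0369]
 [0.5071 0.125  0.0312]
 [0.5013 0.1699 0.0441]] [0.53740627 0.15327018 0.03591912]
[0.53722362 0.15337833 0.036     ] 0.16991396807324918 0.06758136239210986 0.045674596914748726
[0.53721824 0.15335125 0.036     ] 0.15734967139459097 0.0673466832770894 0.045557039783298246
[(array([322.7, 282.6]), np.int32(742)), (array([322.7, 381.6]), np.int32(636))]
[(array([322.7, 282.6]), np.int32(743)), (array([322.7, 381.5]), np.int32(644))]
tool [0.49114638 0.12210129 0.22055937]
[[ 0.0185 -0.0011 -0.006 ]
 [-0.0247 -0.0011 -0.006 ]] [0.48789631 0.1226205  0.22655937]
```

```bash
python3 -c "
from h import *
print(togo([.5403,.1529,.09],.167))"
```

```text
[array([ 1.81, -0.69,  4.35]), array([-0.  ,  0.01,  0.21])]
```

{"fn": "play_rows", "kwargs": {"increments": "0.9 -0.35 0 0 0 0.2;0.9 -0.35 0.7 0 0 0;0 0 0.9 0 0 0;0 0 0.9 0 0 0;0 0 0.9 0 0 0"}}

```text
clock: 8.3
ee_pos: [0.5404, 0.1534, 0.1183]
eef_rot: [-0.0, 0.996, 0.084, -0.0]
ft_force: [-0.5, -0.9, -1.2]
finger_gap: 0.453
gripper_force: 30.0
```

{"fn": "play_rows", "kwargs": {"increments": "0 0 0.6 0 0 0;0 0 0 0 0 0;0 0 0 0 0 0"}}

```text
clock: 8.68
ee_pos: [0.5416, 0.1532, 0.102]
eef_rot: [-0.0, 0.996, 0.084, 0.001]
ft_force: [-1.1, -0.0, -1.0]
finger_gap: 0.451
gripper_force: 30.0
```

```bash
python3 -c "
from h import *
print(togo([.5403,.1529,.064],.167),manip.state()['ee_pos'])"
```

```text
[array([-0.05,  0.  ,  1.27]), array([-0.  , -0.02,  0.01])] [0.54158022 0.15324598 0.10195415]
```

{"fn": "play_rows", "kwargs": {"increments": "-0.04 0 0.5 0 0 0;0 0 0.3 0 0 0;0 0 0.2 0 0 0;0 0 0.1 0 0 0;0 0 0 0 0 0"}}

```text
clock: 9.3
ee_pos: [0.5398, 0.1527, 0.0679]
eef_rot: [0.0, 0.996, 0.084, -0.0]
ft_force: [-0.6, 0.3, -1.5]
finger_gap: 0.456
gripper_force: 30.0
```

```bash
python3 -c "
from h import *
print(togo([.5403,.1529,.064],.167),manip.state()['ee_pos'],manip.state()['ft_force'])"
```

```text
[array([ 0.02, -0.  ,  0.13]), array([-0.  ,  0.  ,  0.01])] [0.53981066 0.15269981 0.06786662] [-0.58957044  0.26506385 -1.5038108 ]
```

{"fn": "play_rows", "kwargs": {"increments": "0.02 0 0.1 0 0 0;0 0 0.04 0 0 0;0 0 0 0 0 0;0 0 0 0 0 0"}}

```text
clock: 9.8
ee_pos: [0.5405, 0.1528, 0.064]
eef_rot: [-0.0, 0.996, 0.084, 0.0]
ft_force: [0.4, -0.1, -1.7]
finger_gap: 0.453
gripper_force: 30.0
```

{"fn": "play_rows", "kwargs": {"increments": "0 0 0.04 0 0 0;0 0 0 0 0 0"}}

```text
clock: 10.05
ee_pos: [0.5406, 0.1528, 0.063]
eef_rot: [0.0, 0.996, 0.084, 0.0]
ft_force: [0.8, 0.4, 1.5]
finger_gap: 0.454
gripper_force: 30.0
```

{"fn": "play_rows", "kwargs": {"increments": "0 0 0 0 0 0;0 0 0 0 0 0;0 0 0 0 0 0", "gripper": 60}}

```text
clock: 10.42
ee_pos: [0.5404, 0.1528, 0.0626]
eef_rot: [0.0, 0.996, 0.084, 0.0]
ft_force: [0.1, -0.4, 0.3]
finger_gap: 0.656
gripper_force: 0.0
```

{"fn": "play_rows", "kwargs": {"increments": "0 0 -0.5 0 0 0;0 0 -0.9 0 0 0;-0.9 0 -1 0 0 0;-0.9 0 -1 0 0 0;-0.9 0 -1 0 0 0"}}

```text
clock: 11.05
ee_pos: [0.4599, 0.1392, 0.1966]
eef_rot: [-0.0, 0.996, 0.084, 0.001]
ft_force: [-0.1, -0.5, 0.1]
finger_gap: 0.653
gripper_force: 0.0
```

{"fn": "play_rows", "kwargs": {"increments": "-0.4 0 -0.6 0 0 0;0 0 0 0 0 0;0 0 0 0 0 0", "gripper": 0}}

```text
clock: 11.42
ee_pos: [0.449, 0.1372, 0.2126]
eef_rot: [0.0, 0.996, 0.084, 0.0]
ft_force: [0.3, 0.5, 0.1]
finger_gap: 0.346
gripper_force: 0.0
```

```bash
python3 - <<'E'
from m import *
c,im=snap('wrist','pics/w5.png'); print(manip.state()['ee_pos'])
k=[x for x in blob(im,(150,0,500,300),(105,120,60),(125,255,255)) if x[1]>100]; print(k)
W=plane(c,[x[0] for x in k],.0705); print(W)
print(blob(im,(150,0,500,400),(0,150,60),(8,255,255)))
E
```

```text
[0.44887641 0.13710941 0.212156  ]
[(array([322.48979592,  73.53469388]), np.int32(245), array([164,  65,  18,  18], dtype=int32)), (array([322.35294118, 140.68325792]), np.int32(221), array([164, 133,  17,  17], dtype=int32))]
[[0.55804375 0.15692712 0.0705    ]
 [0.51489804 0.14973625 0.0705    ]]
[(array([322.18029903, 216.36939314]), np.int32(1137), array([143, 206,  59,  21], dtype=int32))]
```

View pics/w5.png

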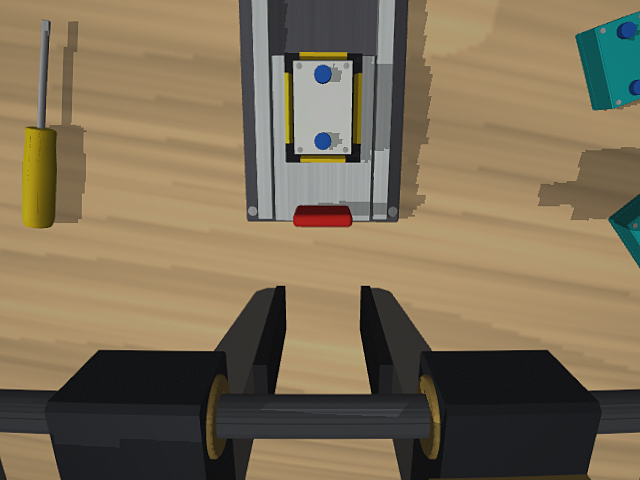

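{"fn": "play_rows", "kwargs": {"increments": "-0.6 0 0.3 0 0 0;-0.5 0 0.7 0 0 0;0 0 0.9 0 0 0;0 0 0.9 0 0 0;0 0 0.9 0 0 0"}}

```text
clock: 12.1
ee_pos: [0.416, 0.1317, 0.0999]
eef_rot: [-0.0, 0.996, 0.084, -0.001]
ft_force: [0.2, -0.1, -0.0]
finger_gap: 0.004
gripper_force: 0.0
```

{"fn": "play_rows", "kwargs": {"increments": "0 0 0.8 0 0 0;0 0 0.3 0 0 0;0 0 0 0 0 0"}}

```text
clock: 12.48
ee_pos: [0.4158, 0.1317, 0.0679]
eef_rot: [0.0, 0.996, 0.084, -0.001]
ft_force: [0.7, -0.1, -0.5]
finger_gap: 0.004
gripper_force: 0.0
```

```bash
python3 -c "
from h import *
print(togo([.4427,.1375,.066],.166),manip.state()['ee_pos'],manip.state()['ft_force'],manip.state()['finger_gap'])"
```

```text
[array([ 0.92, -0.04,  0.06]), array([0.  , 0.02, 0.02])] [0.41581473 0.13170884 0.06793947] [ 0.71208046 -0.08252989 -0.49332299] 0.004299699062993946
```

{"fn": "play_rows", "kwargs": {"increments": "0.4 -0.04 0 0 0 0;0.35 0 0 0 0 0;0.2 0 0 0 0 0;0.2 0 0 0 0 0;0.2 0 0 0 0 0"}}

```text
clock: 13.1
ee_pos: [0.4558, 0.1396, 0.0686]
eef_rot: [0.0, 0.996, 0.084, -0.0]
ft_force: [-3.8, -0.0, 3.0]
finger_gap: 0.005
gripper_force: 1.2
```

{"fn": "play_rows", "kwargs": {"increments": "0.4 0 0 0 0 0;0.4 0 0 0 0 0;0.4 0 0 0 0 0;0.4 0 0 0 0 0;0.3 0 0 0 0 0"}}

```text
clock: 13.72
ee_pos: [0.513, 0.1491, 0.0685]
eef_rot: [0.0, 0.996, 0.084, 0.0]
ft_force: [-2.2, -1.0, 1.1]
finger_gap: 0.007
gripper_force: 1.3
```

{"fn": "play_rows", "kwargs": {"increments": "0.3 0 0 0 0 0;0.3 0 0 0 0 0;0.1 0 0 0 0 0;0 0 0 0 0 0"}}

```text
clock: 14.22
ee_pos: [0.5336, 0.1533, 0.0688]
eef_rot: [-0.0, 0.996, 0.084, 0.001]
ft_force: [0.1, 1.1, 0.3]
finger_gap: 0.005
gripper_force: 0.0
```

```bash
python3 - <<'E'
from m import *
s=manip.state();print(s['ee_pos'],s['ft_force'],(s['ee_pos']-[.4427,.1375,.066])@[.986,.166,0])
print(togo([.4427+.104*.986,.1375+.104*.166,.066],.166))
E
```

```text
[0.53361302 0.15326708 0.06884606] [0.14798    1.07818832 0.27461307] 0.09225757255042254
[array([0.39, 0.02, 0.1 ]), array([-0.01, -0.02,  0.02])]
```

{"fn": "play_rows", "kwargs": {"increments": "0.15 0 0 0 0 0;0.1 0 0 0 0 0;0 0 0 0 0 0"}}

```text
clock: 14.6
ee_pos: [0.5407, 0.1544, 0.0688]
eef_rot: [-0.0, 0.996, 0.084, 0.0]
ft_force: [-0.7, 0.3, 0.1]
finger_gap: 0.007
gripper_force: 0.2
```

{"fn": "play_rows", "kwargs": {"increments": "0.07 0 0 0 0 0;0 0 0 0 0 0"}}

```text
clock: 14.85
ee_pos: [0.5424, 0.1546, 0.0687]
eef_rot: [-0.0, 0.996, 0.084, 0.0]
ft_force: [-0.6, 0.9, 0.1]
finger_gap: 0.003
gripper_force: 0.5
```

{"fn": "play_rows", "kwargs": {"increments": "0.05 0 0 0 0 0;0 0 0 0 0 0"}}

```text
clock: 15.1
ee_pos: [0.5438, 0.1547, 0.0686]
eef_rot: [-0.0, 0.996, 0.084, 0.0]
ft_force: [-1.6, 0.5, 0.1]
finger_gap: 0.003
gripper_force: 0.7
```

{"fn": "play_rows", "kwargs": {"increments": "0.05 0 0 0 0 0;0 0 0 0 0 0"}}

```text
clock: 15.35
ee_pos: [0.545, 0.1548, 0.0686]
eef_rot: [0.0, 0.996, 0.084, -0.0]
ft_force: [-2.7, 0.5, 1.9]
finger_gap: 0.003
gripper_force: 1.4
```

{"fn": "play_rows", "kwargs": {"increments": "0.05 0 0 0 0 0;0 0 0 0 0 0"}}

```text
clock: 15.6
ee_pos: [0.5451, 0.1548, 0.0685]
eef_rot: [0.0, 0.996, 0.084, -0.002]
ft_force: [-7.4, 0.3, 5.6]
finger_gap: 0.006
gripper_force: 3.4
```

{"fn": "play_rows", "kwargs": {"increments": "0.05 0 0 0 0 0;0 0 0 0 0 0"}}

```text
clock: 15.85
ee_pos: [0.5452, 0.1548, 0.0684]
eef_rot: [0.001, 0.996, 0.084, -0.003]
ft_force: [-10.4, -1.2, 8.2]
finger_gap: 0.004
gripper_force: 5.2
```

{"fn": "play_rows", "kwargs": {"increments": "-0.2 0 0 0 0 0;-0.8 0 0 0 0 0;-0.5 0 -1 0 0 0;0 0 -1 0 0 0;0 0 -1 0 0 0"}}

```text
clock: 16.48
ee_pos: [0.5048, 0.1474, 0.1599]
eef_rot: [0.0, 0.997, 0.084, 0.001]
ft_force: [0.1, -0.4, 0.6]
finger_gap: 0.007
gripper_force: 0.0
```

{"fn": "play_rows", "kwargs": {"increments": "0 0 -1 0 0 0;0 0 -1 0 0 0;0 0 -1 0 0 0;0 0 0 0 0 0;0 0 0 0 0 0"}}

```text
clock: 17.1
ee_pos: [0.5039, 0.1473, 0.248]
eef_rot: [0.0, 0.997, 0.084, 0.0]
ft_force: [0.3, 0.1, 0.1]
finger_gap: 0.008
gripper_force: 0.0
```

```bash
python3 - <<'E'
from m import *
s=manip.state();print(s['ee_pos'],s['eef_rot'],s['ft_force'])
c,im=snap('wrist','pics/w6.png')
R=blob(im,(0,0,640,480),(0,150,60),(8,255,255));print(R)
print(proj(c,[[.639,.1708,.15],[.639,.1708,.16]]))
T,t=snap('top','pics/t2.png'); b=[x for x in blob(t,(220,195,310,310),(0,150,60),(8,255,255))]; print(b)
print(togo([.639,.1708,.25],.166))
cv2.imwrite('pics/c6.png',np.hstack([cv2.resize(im,(480,360)),cv2.resize(t[190:310,210:310],(300,360),interpolation=cv2.INTER_CUBIC)])[:,:,::-1])
E
```

```text
[0.5038651  0.14727944 0.24803746] [2.26828853e-04 9.96502460e-01 8.35631193e-02 3.01583564e-05] [0.27227844 0.06280861 0.10098415]
[(array([324.72806255,  19.95178106]), np.int32(2302), array([296,   0,  59,  46], dtype=int32)), (array([323.97357441, 150.78025035]), np.int32(719), array([297, 144,  55,  14], dtype=int32))]
[[323.45017655  13.43860625]
 [323.48121673   8.55851331]]
[(array([258.34814815, 216.86666667]), np.int32(135), array([33, 15, 12, 14], dtype=int32))]
[array([ 4.59, -0.02, -0.09]), array([0.  , 0.02, 0.02])]
```

View pics/c6.png

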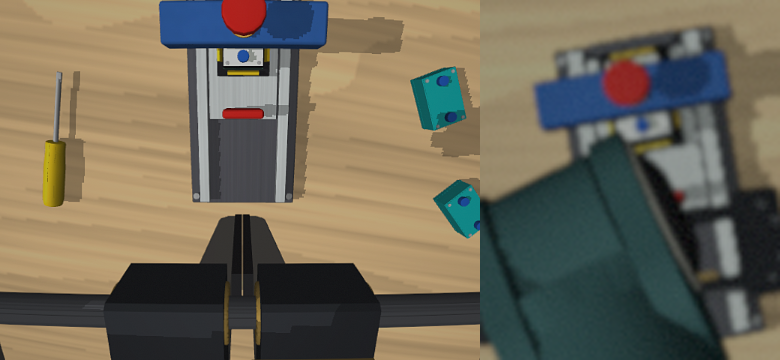

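Tray is home with the module under the bridge, and the red head is at (325,20) in the wrist image. I'll go above the head and feel my way down.

{"fn": "play_rows", "kwargs": {"increments": "0.92 0 0 0 0 0;0.92 0 0 0 0 0;0.92 0 0 0 0 0;0.92 0 0 0 0 0;0.92 0 0 0 0 0"}}

```text
clock: 17.82
ee_pos: [0.6404, 0.1707, 0.247]
eef_rot: [0.0, 0.996, 0.084, -0.001]
ft_force: [-0.2, 0.7, 0.3]
finger_gap: 0.004
gripper_force: 0.0
```

{"fn": "play_rows", "kwargs": {"increments": "0 0 0.8 0 0 0;0 0 0.8 0 0 0;0 0 0.3 0 0 0;0 0 0 0 0 0"}}

```text
clock: 18.32
ee_pos: [0.6395, 0.1707, 0.1906]
eef_rot: [0.0, 0.996, 0.084, -0.001]
ft_force: [-0.4, 0.8, -0.6]
finger_gap: 0.003
gripper_force: 0.0
```

```bash
python3 -c "
from h import *
print(togo([.639,.1708,.16],.166),manip.state()['ee_pos'],manip.state()['ft_force'])"
```

```text
[array([-0.01, -0.  ,  1.02]), array([0.  , 0.02, 0.02])] [0.63945393 0.17073    0.19059848] [-0.43263506  0.78934416 -0.63309067]
```

{"fn": "play_rows", "kwargs": {"increments": "0 0 0.15 0 0 0;0 0 0.15 0 0 0;0 0 0 0 0 0"}}

```text
clock: 18.7
ee_pos: [0.6398, 0.1707, 0.1826]
eef_rot: [0.0, 0.996, 0.084, -0.0]
ft_force: [-0.4, -0.3, 0.3]
finger_gap: 0.003
gripper_force: 0.0
```

{"fn": "play_rows", "kwargs": {"increments": "0 0 0.15 0 0 0;0 0 0.1 0 0 0;0 0 0 0 0 0"}}

```text
clock: 19.08
ee_pos: [0.6397, 0.1707, 0.1748]
eef_rot: [0.0, 0.996, 0.084, -0.0]
ft_force: [0.3, 0.2, -0.2]
finger_gap: 0.001
gripper_force: 0.0
```

{"fn": "play_rows", "kwargs": {"increments": "0 0 0.1 0 0 0;0 0 0.1 0 0 0;0 0 0 0 0 0"}}

```text
clock: 19.45
ee_pos: [0.6397, 0.1708, 0.1688]
eef_rot: [0.0, 0.996, 0.084, -0.0]
ft_force: [0.7, -0.4, 0.6]
finger_gap: 0.002
gripper_force: 0.0
```

Tips are at about 158 mm with no contact yet.

{"fn": "play_rows", "kwargs": {"increments": "0 0 0.1 0 0 0;0 0 0 0 0 0"}}

```text
clock: 19.7
ee_pos: [0.6397, 0.1708, 0.1659]
eef_rot: [0.0, 0.996, 0.084, -0.0]
ft_force: [0.2, -0.1, 1.4]
finger_gap: 0.004
gripper_force: 0.0
```

{"fn": "play_rows", "kwargs": {"increments": "0 0 0.1 0 0 0;0 0 0 0 0 0"}}

```text
clock: 19.95
ee_pos: [0.6401, 0.1709, 0.1633]
eef_rot: [-0.0, 0.996, 0.084, 0.0]
ft_force: [0.4, 0.7, 1.8]
finger_gap: 0.004
gripper_force: 0.9
```

{"fn": "play_rows", "kwargs": {"increments": "0 0 0.1 0 0 0;0 0 0 0 0 0"}}

```text
clock: 20.2
ee_pos: [0.6401, 0.1709, 0.1601]
eef_rot: [-0.0, 0.996, 0.084, 0.0]
ft_force: [0.5, -0.2, 2.8]
finger_gap: 0.004
gripper_force: 1.1
```

{"fn": "play_rows", "kwargs": {"increments": "0 0 0.1 0 0 0;0 0 0 0 0 0"}}

```text
clock: 20.45
ee_pos: [0.6401, 0.1709, 0.1571]
eef_rot: [-0.0, 0.996, 0.084, 0.0]
ft_force: [0.1, 0.4, 2.7]
finger_gap: 0.005
gripper_force: 1.3
```

{"fn": "play_rows", "kwargs": {"increments": "0 0 0.07 0 0 0;0 0 0 0 0 0"}}

```text
clock: 20.7
ee_pos: [0.64, 0.1709, 0.155]
eef_rot: [-0.0, 0.996, 0.084, 0.0]
ft_force: [0.8, 0.4, 3.0]
finger_gap: 0.004
gripper_force: 1.4
```

{"fn": "play_rows", "kwargs": {"increments": "0 0 0.05 0 0 0;0 0 0 0 0 0"}}

```text
clock: 20.95
ee_pos: [0.64, 0.1708, 0.1535]
eef_rot: [-0.0, 0.996, 0.084, 0.0]
ft_force: [0.6, 0.8, 3.1]
finger_gap: 0.002
gripper_force: 1.5
```

{"fn": "play_rows", "kwargs": {"increments": "0 0 0.05 0 0 0;0 0 0 0 0 0"}}

```text
clock: 21.2
ee_pos: [0.6401, 0.1709, 0.1532]
eef_rot: [0.0, 0.996, 0.084, 0.0]
ft_force: [-1.7, -0.3, 8.9]
finger_gap: 0.002
gripper_force: 4.2
```

{"fn": "play_rows", "kwargs": {"increments": "0 0 0.05 0 0 0;0 0 0 0 0 0"}}

```text
clock: 21.45
ee_pos: [0.6402, 0.171, 0.1522]
eef_rot: [0.0, 0.996, 0.084, 0.001]
ft_force: [-2.1, -1.5, 11.6]
finger_gap: 0.003
gripper_force: 5.7
```

{"fn": "play_rows", "kwargs": {"increments": "0 0 0.05 0 0 0;0 0 0 0 0 0"}}

```text
clock: 21.7
ee_pos: [0.6403, 0.171, 0.1511]
eef_rot: [0.0, 0.996, 0.084, 0.001]
ft_force: [-2.9, -0.9, 13.8]
finger_gap: 0.009
gripper_force: 6.7
```

{"fn": "play_rows", "kwargs": {"increments": "0 0 0.05 0 0 0;0 0 0 0 0 0"}}

```text
clock: 21.95
ee_pos: [0.6403, 0.171, 0.1501]
eef_rot: [0.0, 0.996, 0.084, 0.001]
ft_force: [-4.0, -0.8, 15.2]
finger_gap: 0.015
gripper_force: 7.7
```

{"fn": "play_rows", "kwargs": {"increments": "0 0 0.03 0 0 0;0 0 0 0 0 0"}}

```text
clock: 22.2
ee_pos: [0.6404, 0.171, 0.1494]
eef_rot: [0.0, 0.996, 0.084, 0.001]
ft_force: [-4.2, -1.7, 16.2]
finger_gap: 0.006
gripper_force: 8.3
```

{"fn": "play_rows", "kwargs": {"increments": "0 0 0.02 0 0 0;0 0 0 0 0 0"}}

```text
clock: 22.45
ee_pos: [0.6404, 0.171, 0.1491]
eef_rot: [0.0, 0.996, 0.084, 0.001]
ft_force: [-6.0, -2.2, 18.1]
finger_gap: 0.006
gripper_force: 8.7
```

{"fn": "play_rows", "kwargs": {"increments": "0 0 0.02 0 0 0;0 0 0 0 0 0"}}

```text
clock: 22.7
ee_pos: [0.6405, 0.171, 0.149]
eef_rot: [0.0, 0.996, 0.084, 0.001]
ft_force: [-5.9, -2.4, 20.4]
finger_gap: 0.005
gripper_force: 10.0
```

On the firm stop: the force climbs and travel has stopped. Holding here.

{"fn": "play_rows", "kwargs": {"increments": "0 0 0 0 0 0;0 0 0 0 0 0;0 0 0 0 0 0;0 0 0 0 0 0;0 0 0 0 0 0"}}

```text
clock: 23.32
ee_pos: [0.6404, 0.171, 0.149]
eef_rot: [0.0, 0.996, 0.084, 0.001]
ft_force: [-4.8, -2.7, 20.0]
finger_gap: 0.007
gripper_force: 10.0
```

{"fn": "play_rows", "kwargs": {"increments": "0 0 0 0 0 0;0 0 0 0 0 0;0 0 0 0 0 0;0 0 0 0 0 0;0 0 0 0 0 0"}}

```text
clock: 23.95
ee_pos: [0.6404, 0.171, 0.149]
eef_rot: [0.0, 0.996, 0.084, 0.001]
ft_force: [-5.3, -2.2, 20.5]
finger_gap: 0.005
gripper_force: 9.9
```

{"fn": "play_rows", "kwargs": {"increments": "0 0 -0.1 0 0 0;0 0 -0.1 0 0 0;0 0 -0.15 0 0 0;0 0 -0.15 0 0 0;0 0 -0.15 0 0 0"}}

```text
clock: 24.58
ee_pos: [0.6399, 0.1708, 0.1649]
eef_rot: [-0.0, 0.996, 0.084, -0.0]
ft_force: [1.2, 0.1, 2.5]
finger_gap: 0.004
gripper_force: 0.7
```

{"fn": "play_rows", "kwargs": {"increments": "0 0 -0.4 0 0 0;0 0 -0.8 0 0 0;0 0 -1 0 0 0;-1 0 -0.5 0 0 0;-1 0 0 0 0 0"}}

```text
clock: 25.2
ee_pos: [0.5803, 0.1609, 0.2474]
eef_rot: [-0.0, 0.996, 0.084, 0.001]
ft_force: [-0.4, 0.4, -0.6]
finger_gap: 0.005
gripper_force: 0.0
```

{"fn": "play_rows", "kwargs": {"increments": "-1 0 0 0 0 0;-1 0 0 0 0 0;-0.6 0 0 0 0 0;0 0 0 0 0 0;0 0 0 0 0 0"}}

```text
clock: 25.82
ee_pos: [0.5045, 0.1478, 0.2462]
eef_rot: [-0.0, 0.996, 0.084, 0.0]
ft_force: [0.7, -0.1, -1.1]
finger_gap: 0.002
gripper_force: 0.0
```

```bash
python3 - <<'E'
from m import *
c,im=snap('wrist','pics/w7.png'); s=manip.state(); print(s['ee_pos'],s['clock'],s['ft_force'])
print(blob(im,(200,0,450,300),(0,150,60),(8,255,255)))
_,S=snap('scene'); cv2.imwrite('pics/c7.png',np.hstack([cv2.resize(im,(480,360)),cv2.resize(S[170:290,310:410],(300,360),interpolation=cv2.INTER_CUBIC)])[:,:,::-1])
E
```

```text
[0.50459403 0.14784085 0.24603949] 25.875 [ 0.03052757  0.34197009 -0.48617833]
[(array([325.67189487,  20.35905045]), np.int32(2359), array([96,  0, 60, 48], dtype=int32)), (array([324.6298269 , 152.15978695]), np.int32(751), array([ 97, 145,  56,  15], dtype=int32))]
```

View pics/c7.png

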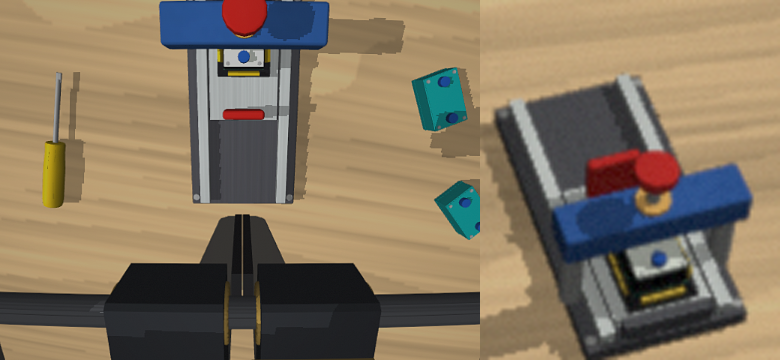

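The plunger is up with its head at (326,20), as before the press. The tray is home with the plate at (325,152), and the module lies flat in the nest. Handing in.

```bash
python3 -c "
from workcell import order
print(order.finish_job())"
```

```text
the job is handed in; nothing more can be done
None
```

The white-topped module was tested: it was pressed to the firm second stop and held there for over a second at about 21 N; the plunger is up again, the module sits flat in the nest with the tray home, and the job is handed in (no verdict was returned).

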